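# Pry open the sampling station and close up its cassette

### The job

Using the thin flat blade of the black-handled pry tool, not the gripper, lever up the white hinged cover of the sampling station, then swing the cover right back past upright so that it stays open. Slide the loose grey cassette in the bay flush against its fixed twin so that no gap is left, and leave the pry tool lying flat on the bench. Leave the brush, wrench, steel cups, jar and carton where they are.

Things in the scene. Friction and masses are not known exactly. Their poses are not given: they have to be found in the camera images.
- station: Fixed blue housing with grey front block, 131 (x) x 222 (y) x 66 mm high (side cheeks). Origin on the bench under the bay's centre; x points from the front (robot side) to the hinge side, y left. Bay: x -45..45, y -105..105 mm, floor 8 mm high. Front block: x -80..-45 mm. At the bay's +y end sits the cassette's fixed twin: y 45..105, x -35..35 mm, same shape and rib.
- cover (a joint): Angle of the white cover, a plate 106 x 206 x 6 mm hinged along the station's far side: 0 closed, grows as its front edge rises, 1.57 upright, stop at 2.0 rad. The stiff hinge holds it wherever it is left; about 1.6 N at the front edge lifts it. Closed, its underside is 60 mm above the bench and its front edge at station x = -55 mm.
- ledge (a point): middle of the front rim of the ledge, the flat top of the front block: station (-80, 0, 51) mm. The ledge stands out 25 mm in front of the closed cover and runs on beneath it to the bay, leaving a slot 9 mm high, 206 mm wide for the blade
- cover_edge (a point): middle of the cover's front edge, on its underside (moves with the cover; its z axis is the cover's outward normal)
- cover_hinge (a point): middle of the cover's hinge axis, which runs along station y: station x = +51 mm, 63 mm above the bench
- dock (a point): foot of the fixed twin's face that the cassette must meet: station (0, +45, 8) mm; axes as the station
- cassette: Loose grey block 70 (x) x 60 (y) x 34 mm high, standing on the bay floor, with a rib on top to grip it by: 40 (x) x 16 (y) x 16 mm high, centred (total height 50 mm). Origin at the centre of its underside; x, y roughly as the station's. It starts a few centimetres from its twin, somewhat askew. 0.15 kg.
- cassette_face (a point): foot of the cassette's face that must meet the twin: cassette (0, +30, 0) mm
- pry_tool: Pry tool lying flat: black handle 90 x 18 wide x 22 mm high, dark steel blade 2.5 mm thick, 22 mm wide, standing out 75 mm from the handle's +x end at half height (11 mm above the underside). Origin under the handle's centre, x towards the blade's tip. 90 g.
- handle_mid (a point): centre of the pry tool's handle, 11 mm above its underside
- blade_tip (a point): end of the blade: pry tool (120, 0, 11) mm
- brush: white-handled cleaning brush 150 mm long lying flat; origin under its middle, x towards the bristles
- wrench: steel open-ended wrench 150 mm long lying flat; origin under its middle, x along it
- basket_a: small open steel cup, 44 mm across, 45 mm tall, upright; origin at the centre of its underside
- basket_b: a second steel cup like basket_a
- jar: white closed jar, 52 mm across, 85 mm tall, upright; origin at the centre of its underside
- carton: plain paper-white carton 60 x 90 x 45 mm; origin at the centre of its underside
Mind the look-alikes: they are no part of the job. There is more than one size of the pry_tool; the job needs the largest.

How it is judged (in metres and radians):
On the way, in this order (a step that is already met when the one before it is completed fails the run):
1. the cover is levered up at least 0.3 rad with the pry tool bearing on it (value of joint cover above 0.3 rad and contact force between pry_tool and cover above 0.3 N), for 0.1 s.
2. the cover is swung back past upright (over 1.6 rad) (value of joint cover above 1.6 rad), for 0.2 s.
3. the cassette is flush against its fixed twin (gap under 2.5 mm, square within 0.05 rad) (y of cassette_face in the frame of dock above -0.0025 m and z of cassette_face in the frame of dock below 0.004 m and angle between the y axis of cassette and the y axis of station, either way round below 0.05 rad), for 0.2 s.
At the end, for the whole second after the job is handed in: The cover stands open past upright (over 1.6 rad); the cassette stands on the bay floor at rest against its fixed twin, gap under 2.5 mm and square within 0.05 rad; the pry tool lies flat and still on the bench (handle centre and blade tip under 20 mm high) (all of step 3 and value of joint cover above 1.6 rad and linear speed of each of cassette, pry_tool below 0.01 m/s and height (world z) of each of handle_mid, blade_tip below 0.02 m); the robot touches nothing.
It fails at once if the gripper or arm presses the cover (over 2 N) before it has been levered up to 0.3 rad (value of joint cover below 0.3 rad and contact force between any of the fingers, the arm and cover above 2 N).
It fails at once if a bystander (brush, wrench, cup, jar, carton) is shifted by more than 25 mm (distance of any of brush, wrench, basket_a, basket_b, jar, carton from where it was at the start of the episode above 0.025 m).
It fails at once if the jar or a cup is tipped over (angle between any of jar, basket_a, basket_b's own z axis and vertical above 0.5 rad).
It also fails if it takes over 64 s, if anything falls off the work surface, if the arm or the gripper's body presses on something with over 40 N, if the wrist force passes 120 N, or if a joint passes its speed limit or range.

### The arm

A 6-joint arm with a two-finger parallel gripper is mounted at the origin on the work surface. World frame = base frame: x ahead of the robot, y to its left, z up, the work surface at z = 0. Lengths are in mm, angles in degrees, forces in N, time in s.
With the tool pointing down it reaches from about 350 to 850 mm from the base axis. Payload 8.1 kg.
Tool frame: the origin (TCP) lies midway between the tips of the shut fingers; the grasp point (between the pads) lies 19 mm behind it (r.grasp_offset is the distance from the TCP to the grasp point, in mm); z points along the fingers, x is the direction in which the jaws open and shut, and the axes are right-handed (so a half turn about z gives the same grasp; the last joint's range is limited). The gripper opens to 85 mm and grips with 20 to 120 N. Pads are 22 mm wide; open, the fingers measure 114 mm over their backs; the gripper's body (76 mm by 85 mm) begins 54 mm behind the grasp point. The pads swing forward as they close: fully open they stand 13 mm farther back than shut.
Start: joints at [66.784, 7.471, 85.268, -0, 87.261, -4.893], TCP at [188.604, 569.591, 231.292] pointing down, gripper open.
Joint ranges: [-169.43, 169.43], [-51.17, 129.36], [1.28, 143.12], [-76.62, 256.62], [0, 156.53], [-152.29, 152.29]. Speed limits (degrees/s): [136.94, 136.94, 159.86, 180, 180, 180].

### API

Orientations are given as [roll, pitch, yaw] about the fixed x, y, z axes, in that order (R = Rz(yaw) Ry(pitch) Rx(roll)).
In Python, from bench import r, optics, hand_in gives the robot as it stands.
- The arm moves only by the shell command python3 -m pendant 'ROWS' [FORCE]. ROWS is JSON, a list of rows, each a list of 5 numbers: the opening, from 0 (shut) to 1 (fully open), then the shift along the tool's x, y, z in mm, then the turn about the tool's z in degrees. A call has 1 to 10 rows; each row shifts and turns the commanded pose from where the row before left it, along the tool's axes as they then stand; what a row does not reach is not made up. A row lasts 1/10 s, in which the tool goes at most 50 mm and 8.59 degrees, less where a joint would pass 70% of its speed; a pose out of reach is approached as far as the arm can. A call with a gripper value outside its range is refused whole. The fingers move at their own pace and stop on an object; FORCE is the grip in N (left out, the last holds). Time passes only in rows, so rows that do not move let the fingers close. It gives the time, the measured TCP pose, the force and the opening at its end, in the units of the state.
- r.sense(): the state, without advancing time (a new reading comes with each control period).
- optics.snapshot(name): name is "scene" or "top"; returns (picture, depth): 420x560x3 uint8, blue, green, red; 420x560 float32, mm along the optical axis (not along the pixel's ray), 0 where there is no reading.
- optics.camera_params(name): a dict with "camera_matrix" (3x3 intrinsics, pixels), "eye" and "orientation" of the camera in the world. Camera axes: x right, y down, z forward; pixel columns grow to the right and rows downward; lengths in mm; the calibration is good to about 2 mm. A picture is of the moment at which its call begins. camera_params takes no time and is no camera call.
- hand_in(): hands the job in, once; it reports no verdict.
Trained networks look in the newest picture that a camera, given by its name, has taken for a name from the list of things; names that differ only in an ending like _2 or _b are one class to them, and where a whole thing is asked for, a point or a joint stands for the part that bears it (a point fixed in the world has none). Each returns a list of dicts, best first, with "score" (0 to 1); they miss things now and then, are a little off and sometimes report something else, mostly with a low value. They report only what shows in the picture. A call takes as long as a camera call. They do not tell look-alikes from the thing itself.
- optics.search_frame(camera, query): "at" ([x, y, z] in mm, in world coordinates, good to about 4 mm: the middle of the surface that is visible of it).
The state is a dict: "time": time; "joint_pos": joint angles; "qd": joint speeds; "joint_efforts": joint torques, N m; "tool_pos": TCP position; "tcp_rot": TCP orientation; "ft_force": force on the tool from outside, world axes, zero at the start; "wrist_torque": the same for the moment, N m; "finger_gap": finger opening in mm.
Only numpy, scipy, OpenCV 4.12 (cv2) and the standard library are available. Lean on these libraries where they do the work, as an engineer would, in place of code of your own. Each camera call takes 0.05 s, during which the arm holds its last target. There are 200 camera calls.

## Working session

There is one attempt and no reset: what is moved stays moved. The work goes in short steps, Python scripts to look and compute and a shell command to move; the robot and the scene stay as the last step left them, time stands still between calls to the robot, and variables do not carry over. Pictures are saved under pics/ and viewed, about 8 in all and at most 12, crops included, and the job is handed in when it is done.

```bash
mkdir -p pics; ls
cat > h.py <<'E'
import numpy as np, cv2
from bench import r, optics, hand_in
from scipy.spatial.transform import Rotation as R
def cam(n):
    p=optics.camera_params(n); return p
def rot(o):
    o=np.array(o,float)
    return o if o.shape==(3,3) else R.from_euler('xyz',o,degrees=True).as_matrix()
def cloud(n,d):
    p=cam(n);K=np.array(p['camera_matrix']);v,u=np.mgrid[:d.shape[0],:d.shape[1]]
    c=np.stack([(u-K[0,2])/K[0,0]*d,(v-K[1,2])/K[1,1]*d,d],-1)
    return c@rot(p['orientation']).T+np.array(p['eye'])
def proj(n,P):
    p=cam(n);K=np.array(p['camera_matrix']);c=(np.array(P)-p['eye'])@rot(p['orientation']);q=c@K.T
    return q[...,:2]/q[...,2:]
E
python3 - <<'E'
from h import *
for n in('scene','top'):
    im,d=optics.snapshot(n); cv2.imwrite(f'pics/{n}0.png',im); np.savez(f'{n}0.npz',im=im,d=d); print(cam(n))
for q in ['station','cover','cassette','pry_tool','brush','wrench','basket_a','jar','carton']:
    for n in('scene','top'):
        for o in optics.search_frame(n,q): 
            if o['score']>.2: print(q,n,round(o['score'],2),np.round(o['at']),proj(n,o['at']).round())
print(r.sense())
E
```

```text
pics
{'camera_matrix': array([[482.38274859,   0.        , 285.50720716],
       [  0.        , 482.38274859, 206.95969529],
       [  0.        ,   0.        ,   1.        ]]), 'eye': array([1522.27656988, -348.6181451 ,  910.29496873]), 'orientation': array([-128.64799946,    1.26975896,   71.90434066])}
{'camera_matrix': array([[380.00535394,   0.        , 278.71915125],
       [  0.        , 380.00535394, 209.8485574 ],
       [  0.        ,   0.        ,   1.        ]]), 'eye': array([ 411.47467006,  -27.80303948, 1103.15344258]), 'orientation': array([-176.37585153,   -0.94727263,  -88.30865316])}
station scene 0.91 [678. -68.  66.] [295. 248.]
station top 0.67 [631. -61.  65.] [287. 155.]
cover scene 0.9 [656. -68.  67.] [292. 242.]
cover top 0.8 [648. -61.  68.] [287. 149.]
cassette top 0.72 [478. 174.  19.] [202. 208.]
pry_tool scene 0.68 [ 347. -307.    7.] [184. 209.]
pry_tool scene 0.61 [ 458. -329.   12.] [182. 232.]
pry_tool scene 0.52 [ 308. -480.    6.] [124. 213.]
pry_tool scene 0.31 [682. -73.  68.] [293. 249.]
pry_tool top 0.78 [ 334. -300.    8.] [366. 264.]
pry_t
[... 727 characters left out ...]
   47.] [381. 170.]
{'time': 1.0, 'joint_pos': array([ 6.67830635e+01,  7.46912223e+00,  8.52674625e+01,  4.75819636e-04,
        8.72634490e+01, -4.89300278e+00]), 'qd': array([ 0.01899274,  0.04520131,  0.02040768, -0.01295915, -0.02602688,
        0.02409317]), 'joint_efforts': array([ 1.45237086e-04, -5.69304228e+01, -5.00890410e+01, -2.40903482e-04,
        9.62234735e-04,  4.14226929e-05]), 'tool_pos': array([188.60734621, 569.58141419, 231.31678669]), 'tcp_rot': array([-1.79999524e+02, -6.92849910e-06,  7.16760435e+01]), 'ft_force': array([-0.8787785 ,  0.15698498, -0.80418242]), 'wrist_torque': array([-1.96926746e-02,  2.58917889e-06, -5.47803398e-02]), 'finger_gap': 85.100759797628}
```

Run:
```python
import cv2,numpy as np
s=cv2.imread('pics/top0.png')
cv2.imwrite('pics/a.png',cv2.resize(s[90:300,130:450],None,fx=2.5,fy=2.5,interpolation=cv2.INTER_CUBIC))
```

```text
(no output)
```

View pics/a.png

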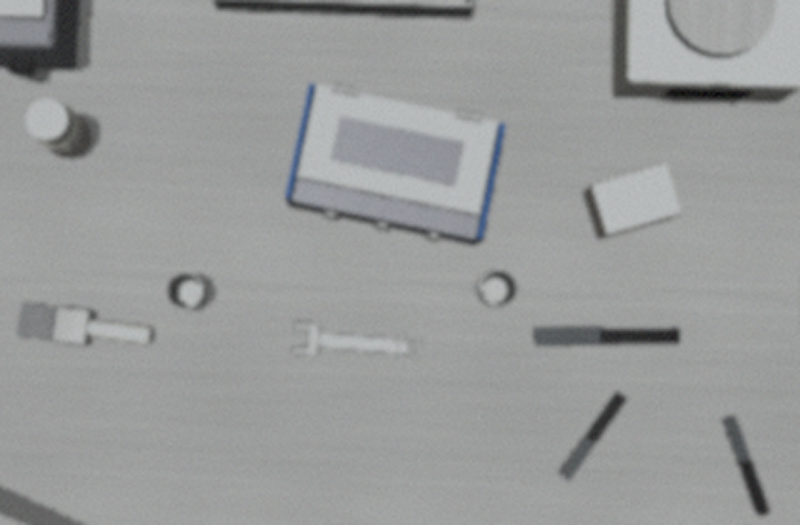

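Three pry tools show in crop a.png: A at (606,336) is about 165 mm long, while B at (593,437) and C at (745,465) are both about 120 mm. A matches the 165 mm given. Its blade points left (+y). Next I'll measure A and the station, and confirm with an enlarged crop.

```bash
cat >> h.py <<'E'
def rect(P):
    c,(w,h),a=cv2.minAreaRect(np.float32(P)[:,:2]); b=cv2.boxPoints((c,(w,h),a))
    e=[b[1]-b[0],b[2]-b[1]]; L=max(e,key=np.linalg.norm)
    return np.round(c,1),round(max(w,h),1),round(min(w,h),1),round(float(np.degrees(np.arctan2(L[1],L[0])))%180,1)
def rows(g,target,yaw,n):
    """straight path from commanded pose to target with yaw, n rows; prints rows"""
    s=r.sense();p=np.array(s['tool_pos']);y0=s['tcp_rot'][2]
    dy=(yaw-y0+180)%360-180; D=np.array(target)-p; out=[]
    for i in range(n):
        y=np.radians(y0+dy*i/n); t=D/n
        out.append([g,round(np.cos(y)*t[0]+np.sin(y)*t[1],1),round(np.sin(y)*t[0]-np.cos(y)*t[1],1),round(-t[2],1),round(-dy/n,2)])
    print(out)
E
python3 - <<'E'
from h import *
z=np.load('top0.npz');im,d=z['im'],z['d'];W=cloud('top',d);g=im.max(-1)
box=lambda u0,u1,v0,v1:np.s_[v0:v1,u0:u1]
b=box(338,408,214,236)
for nm,t in(('all',120),('handle',55)):
    m=(g[b]<t)&(d[b]>0); m=cv2.morphologyEx(m.astype(np.uint8),cv2.MORPH_OPEN,np.ones((2,2)))>0
    print(nm,m.sum(),rect(W[b][m]),W[b][m][:,2].mean(), W[b][m].min(0).round(),W[b][m].max(0).round())
b=box(235,345,115,190); Z=W[b][...,2]
for lo,hi in((30,100),(59,90),(40,58)):
    m=(Z>lo)&(Z<hi)&(d[b]>0); m=cv2.morphologyEx(m.astype(np.uint8),cv2.MORPH_OPEN,np.ones((3,3)))>0
    print(lo,m.sum(),rect(W[b][m]),W[b][m][:,2].mean())
q=W[b][im[b][...,0].astype(int)-im[b][...,2]>50]; print('blue',len(q),rect(q),q[:,2].mean(),cv2.boxPoints(cv2.minAreaRect(np.float32(q[:,:2]))).round(1).tolist())
c1=cv2.resize(im[205:290,330:450],None,fx=6,fy=6,interpolation=cv2.INTER_CUBIC)
cv2.imwrite('pics/b.png',c1)
rows(1,[420,150,231],30,10)
E
```

```text
Traceback (most recent call last):
  File "h.py", line 17, in rect
    c,(w,h),a=cv2.minAreaRect(np.float32(P)[:,:2]); b=cv2.boxPoints((c,(w,h),a))
              ~~~~~~~~~~~~~~~^^^^^^^^^^^^^^^^^^^^^
cv2.error: OpenCV(4.12.0) /io/opencv/modules/imgproc/src/convhull.cpp:143: error: (-215:Assertion failed) total >= 0 && (depth == CV_32F || depth == CV_32S) in function 'convexHull'
```

```bash
sed -i 's/np.float32(P)\[:,:2\]/np.ascontiguousarray(np.float32(P)[:,:2])/' h.py
cat > m.py <<'E'
from h import *
z=np.load('top0.npz');im,d=z['im'],z['d'];W=cloud('top',d);g=im.max(-1)
box=lambda u0,u1,v0,v1:np.s_[v0:v1,u0:u1]
b=box(338,408,214,236)
print(np.percentile(g[b],[0,2,5,10,20,30,50]))
for nm,t in(('all',120),('handle',70)):
    m=(g[b]<t)&(d[b]>0)
    print(nm,m.sum(),rect(W[b][m]),W[b][m][:,2].mean(), W[b][m].min(0).round(),W[b][m].max(0).round())
b=box(235,345,115,190); Z=W[b][...,2]
for lo,hi in((30,100),(59,90),(40,58)):
    m=(Z>lo)&(Z<hi)&(d[b]>0); m=cv2.morphologyEx(m.astype(np.uint8),cv2.MORPH_OPEN,np.ones((3,3)))>0
    print(lo,m.sum(),rect(W[b][m]),W[b][m][:,2].mean())
q=W[b][im[b][...,0].astype(int)-im[b][...,2]>50]; print('blue',len(q),rect(q),q[:,2].mean(),cv2.boxPoints(cv2.minAreaRect(np.ascontiguousarray(np.float32(q[:,:2])))).round(1).tolist())
c1=cv2.resize(im[205:290,330:450],None,fx=6,fy=6,interpolation=cv2.INTER_CUBIC)
cv2.imwrite('pics/b.png',c1)
rows(1,[420,150,231],30,10)
E
python3 m.py
```

```text
[ 37.   45.   50.   77.7 101.8 136.  157. ]
all 404 (array([ 448.5, -315.5]), 168.0, 17.5, 91.7) 16.366080266694862 [ 437. -400.   -2.] [ 459. -231.   28.]
handle 115 (array([ 449.2, -348.8]), 87.1, 11.7, 91.8) 22.28213032533312 [ 442. -392.   14.] [ 456. -305.   28.]
30 3952 (array([634. , -62.8]), 222.3, 140.6, 79.8) 63.3490300731379
59 2952 (array([638.7, -63.6]), 222.0, 131.5, 80.0) 66.96996619495837
40 751 (array([583.1, -53.9]), 210.6, 27.5, 79.8) 51.28792738118653
blue 129 (array([553.6, -49.7]), 287.5, 219.7, 169.9) 74.76774167714795 [[392.8999938964844, -132.8000030517578], [676.0, -183.0], [714.4000244140625, 33.29999923706055], [431.20001220703125, 83.5999984741211]]
[[1, np.float64(-32.6), np.float64(35.2), np.float64(0.0), np.float64(4.17)], [1, np.float64(-29.9), np.float64(37.4), np.float64(0.0), np.float64(4.17)], [1, np.float64(-27.1), np.float64(39.5), np.float64(0.0), np.float64(4.17)], [1, np.float64(-24.2), np.float64(41.4), np.float64(0.0), np.float64(4.17)], [1, np.float64(-21.1), np.float64(43.0), np.float64(0.0), np.float64(4.17)], [1, np.float64(-17.9), np.float64(44.4), np.float64(0.0), np.float64(4.17)], [1, np.float64(-14.6), np.float64(45.6), np.float64(0.0), np.float64(4.17)], [1, np.float64(-11.3), np.float64(46.6), np.float64(0.0), np.float64(4.17)], [1, np.float64(-7.9), np.float64(47.3), np.float64(0.0), np.float64(4.17)], [1, np.float64(-4.4), np.float64(47.7), np.float64(0.0), np.float64(4.17)]]
```

View pics/b.png

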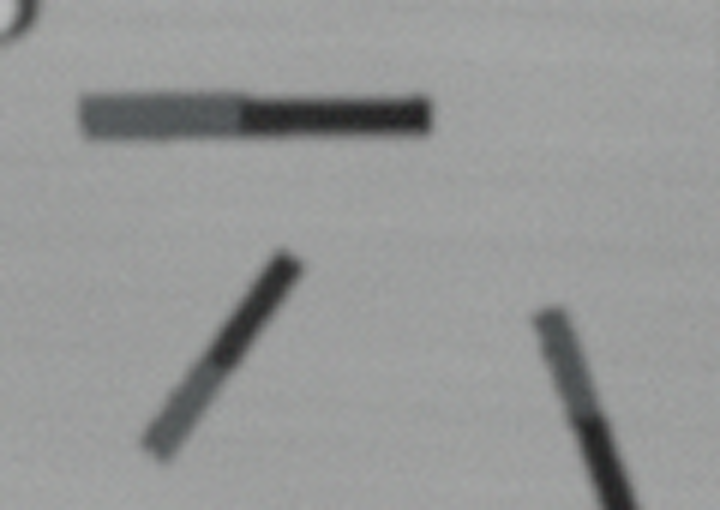

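Tool A spans (80..430,117) in crop b.png, the longest of the three, so A is the one to use. Its handle is at about (449,-350) and its axis at 91.7°. The station's yaw is about -10° with its origin near (652,-66).

```bash
sed -i "s/    print(out)/    print(str([[float(v) for v in o] for o in out]).replace(' ',''))/" h.py
python3 -m pendant '[[0.6,-33,35,0,4.2],[0.6,-30,37,0,4.2],[0.6,-27,39,0,4.2],[0.6,-24,41,0,4.2],[0.6,-21,43,0,4.2],[0.6,-18,44,0,4.2],[0.6,-15,46,0,4.2],[0.6,-11,47,0,4.2],[0.6,-8,47,0,4.2],[0.6,-4,48,0,4.2]]' 60
python3 -c "
from h import *
rows(.6,[448.5,-330,110],1.7,10)"
```

```text
time: 2.0
tool_pos: [418.7, 147.8, 231.7]
tcp_rot: [180.0, -0.1, 29.5]
ft_force: [0.4, 1.1, 0.6]
finger_gap: 51.3
[[0.6,-20.9,43.1,12.2,2.78],[0.6,-18.8,44.0,12.2,2.78],[0.6,-16.7,44.9,12.2,2.78],[0.6,-14.5,45.6,12.2,2.78],[0.6,-12.2,46.3,12.2,2.78],[0.6,-10.0,46.8,12.2,2.78],[0.6,-7.7,47.2,12.2,2.78],[0.6,-5.4,47.6,12.2,2.78],[0.6,-3.1,47.8,12.2,2.78],[0.6,-0.8,47.9,12.2,2.78]]
```

```bash
python3 -m pendant '[[0.6,-21,43,12,2.8],[0.6,-19,44,12,2.8],[0.6,-17,45,12,2.8],[0.6,-14.5,45.5,12,2.8],[0.6,-12,46,12,2.8],[0.6,-10,47,12,2.8],[0.6,-8,47,12,2.8],[0.6,-5,48,12,2.8],[0.6,-3,48,12,2.8],[0.6,-1,48,12,2.8]]'
python3 -c "
from h import *
im,d=optics.snapshot('top');cv2.imwrite('pics/c.png',im)
for n in('top','scene'):
  if n=='scene':
    im,d=optics.snapshot(n);cv2.imwrite('pics/c2.png',im)
    cv2.imwrite('pics/c3.png',cv2.resize(im[160:280,110:250],None,fx=5,fy=5,interpolation=cv2.INTER_CUBIC))
  for q in('handle_mid','blade_tip'):
    for o in optics.search_frame(n,q)[:3]: print(n,q,round(o['score'],2),np.round(o['at']))
rows(.6,[448.5,-330,4],1.7,4)"
```

```text
time: 3.0
tool_pos: [448.0, -331.0, 111.0]
tcp_rot: [180.0, -0.0, 1.5]
ft_force: [0.1, 0.1, 1.2]
finger_gap: 51.0
top handle_mid 0.56 [ 447. -297.   14.]
top handle_mid 0.56 [ 332. -469.   10.]
top blade_tip 0.65 [ 452. -294.   12.]
top blade_tip 0.48 [ 324. -469.   10.]
scene handle_mid 0.97 [ 460. -336.   10.]
scene handle_mid 0.44 [ 346. -304.   12.]
scene blade_tip 0.72 [ 459. -328.   14.]
scene blade_tip 0.46 [ 344. -308.   13.]
scene blade_tip 0.26 [ 619. -337.   48.]
[[0.6,0.0,0.5,26.9,0.0],[0.6,0.0,0.5,26.9,0.0],[0.6,0.0,0.5,26.9,0.0],[0.6,0.0,0.5,26.9,0.0]]
```

View pics/c3.png

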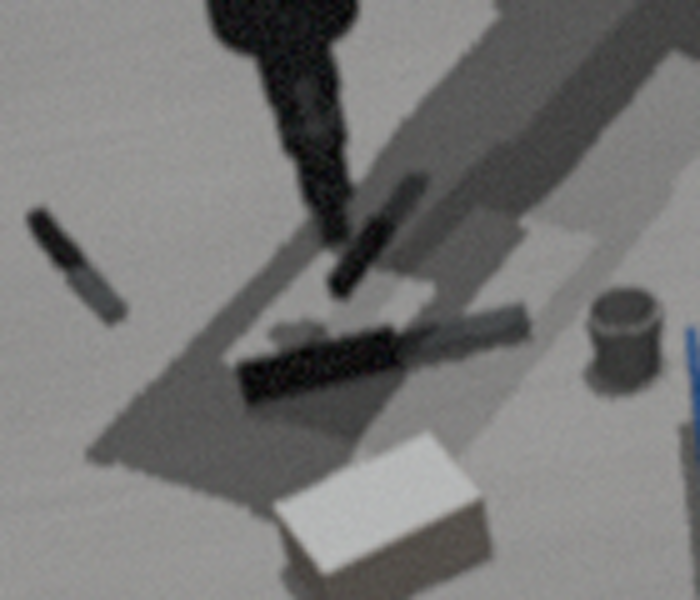

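The scene crop shows the gripper at (320,200) over the big tool, with the handle at (320,365) and the blade tip at (525,320). Descending to grip.

```bash
python3 -m pendant '[[0.6,0.5,0,35,0],[0.6,0,0,35,0],[0.6,0,0,25,0],[0.6,0,0,12,0],[0.2,0,0,0,0],[0.1,0,0,0,0],[0.1,0,0,0,0],[0.1,0,0,0,0]]' 110
python3 -m pendant '[[0.1,0,0,0,0],[0.1,0,0,-5,0],[0.1,0,0,-10,0],[0.1,0,0,-20,0],[0.1,0,0,-30,0],[0.1,0,0,-40,0],[0.1,0,0,-50,0]]'
python3 -c "
from h import *
im,d=optics.snapshot('scene')
cv2.imwrite('pics/d.png',cv2.resize(im[130:280,110:290],None,fx=4,fy=4,interpolation=cv2.INTER_CUBIC))"
```

```text
time: 4.1
tool_pos: [450.1, -329.6, 6.7]
tcp_rot: [179.9, -0.2, 1.7]
ft_force: [-0.6, 2.6, 7.2]
finger_gap: 15.4
time: 4.8
tool_pos: [447.4, -327.8, 159.8]
tcp_rot: [-179.9, 0.1, 1.7]
ft_force: [0.7, 0.3, -1.0]
finger_gap: 14.9
```

View pics/d.png

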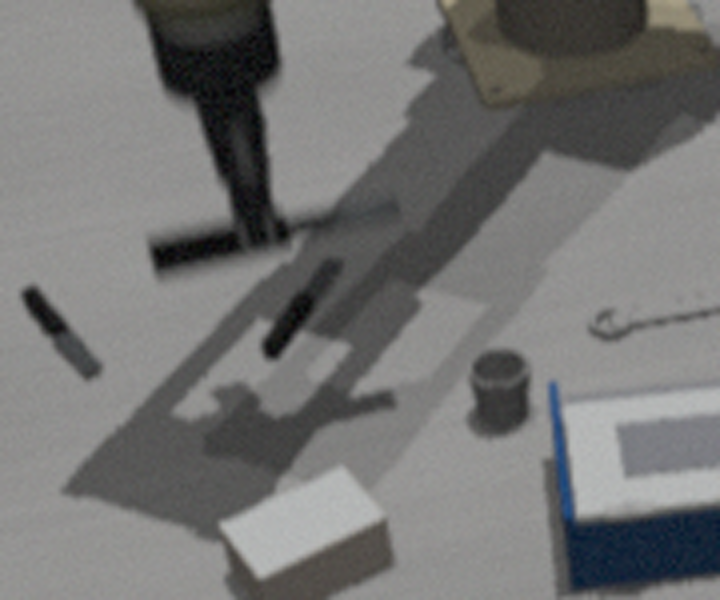

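```bash
python3 -c "
from h import *
rows(.1,[449.7,-30,130],-100.1,13)"
```

```text
[[0.1,0.5,-23.2,3.2,7.83],[0.1,-2.6,-23.0,3.2,7.83],[0.1,-5.7,-22.5,3.2,7.83],[0.1,-8.7,-21.5,3.2,7.83],[0.1,-11.6,-20.1,3.2,7.83],[0.1,-14.2,-18.3,3.2,7.83],[0.1,-16.6,-16.2,3.2,7.83],[0.1,-18.6,-13.8,3.2,7.83],[0.1,-20.3,-11.1,3.2,7.83],[0.1,-21.7,-8.3,3.2,7.83],[0.1,-22.6,-5.2,3.2,7.83],[0.1,-23.1,-2.1,3.2,7.83],[0.1,-23.2,1.1,3.2,7.83]]
```

```bash
python3 -m pendant '[[0.1,0.5,-23,3,7.8],[0.1,-2.6,-23,3,7.8],[0.1,-5.7,-22.5,3,7.8],[0.1,-8.7,-21.5,3,7.8],[0.1,-11.6,-20,3,7.8],[0.1,-14,-18,3,7.8],[0.1,-16.6,-16,3,7.8],[0.1,-18.6,-14,3,7.8],[0.1,-20,-11,3,7.8],[0.1,-21.7,-8.3,3,7.8]]'
python3 -m pendant '[[0.1,-22.6,-5.2,3,7.8],[0.1,-23,-2,3,7.8],[0.1,-23,1,3,8.2],[0.1,0,0,0,0],[0.1,0,0,0,0]]'
cat > m2.py <<'E'
from h import *
for n in('top','scene'):
    im,d=optics.snapshot(n);W=cloud(n,d);np.savez(n+'1.npz',im=im,d=d)
    t=np.array(r.sense()['tool_pos']); yw=np.radians(r.sense()['tcp_rot'][2]+90)
    L=(W-t)@np.array([[np.cos(yw),-np.sin(yw),0],[np.sin(yw),np.cos(yw),0],[0,0,1]])
    m=(d>0)&(abs(L[...,1])<16)&(L[...,0]>-80)&(L[...,0]<130)&(L[...,2]>-25)&(L[...,2]<25)
    P=L[m]
    print(n,m.sum())
    for a in range(-70,120,10):
        q=P[(P[:,0]>=a)&(P[:,0]<a+10)]
        if len(q): print(a,len(q),'y',np.percentile(q[:,1],[5,50,95]).round(1),'z',np.percentile(q[:,2],[5,50,95]).round(1))
    print('tip',np.sort(P[:,0])[-8:].round(1))
    c=proj(n,t).astype(int); cv2.imwrite(f'pics/e_{n}.png',cv2.resize(im[max(0,c[1]-70):c[1]+80,max(0,c[0]-100):c[0]+100],None,fx=4,fy=4,interpolation=cv2.INTER_CUBIC))
E
python3 m2.py
```

```text
time: 5.85
tool_pos: [447.0, -97.1, 130.1]
tcp_rot: [-179.9, -0.1, -76.7]
ft_force: [-0.6, 0.1, -0.3]
finger_gap: 14.7
time: 6.35
tool_pos: [446.2, -28.5, 120.9]
tcp_rot: [-179.9, -0.0, -99.9]
ft_force: [0.7, -0.2, -1.2]
finger_gap: 15.1
top 57
-70 24 y [-6.3  1.7  8.9] z [13.  15.  18.3]
-60 19 y [-5.5  2.  10.1] z [13.4 15.8 17.8]
90 14 y [-8.8  1.8 12.4] z [5.5 6.8 8.4]
tip [94.3 94.7 94.9 95.1 95.4 96.  96.2 96.5]
scene 273
-70 3 y [4.  6.8 9.4] z [15.4 15.4 16.9]
-60 8 y [1.9 5.4 8.5] z [15.5 16.8 18.4]
-50 6 y [1.7 5.5 8.8] z [13.6 16.4 17.5]
-40 8 y [-0.6  2.6  8.6] z [15.1 16.7 17.8]
-30 10 y [-0.4  4.3  8.6] z [13.8 15.6 16.7]
-20 11 y [-3.1  2.1  8.6] z [13.7 15.3 17.8]
-10 9 y [-3.3  3.8  7.1] z [13.9 16.6 18.8]
0 34 y [-14.1   0.   13.8] z [ 4.2 15.1 23.5]
10 30 y [-12.   -1.3  10.9] z [ 6.2 15.8 22.9]
20 29 y [-7.1  3.  10.1] z [ 4.3  7.6 18.4]
30 17 y [-9.3 -0.9 10.2] z [4.8 6.7 9.1]
40 18 y [-8.2  1.5 10.8] z [4.8 6.3 8.6]
50 18 y [-7.5  1.4 11.8] z [4.8 6.5 9.6]
60 20 y [-8.   0.9 10.4] z [5.4 7.1 8.8]
70 14 y [-9.3  0.3 10.2] z [4.  5.9 8.2]
80 20 y [-7.7 -0.3 10.8] z [4.  6.7 9.6]
90 18 y [-9.3  3.  10.1] z [4.7 6.8 8.8]
tip [94.6 95.  95.4 95.9 96.  96.1 96.7 97.2]
```

View pics/e_scene.png

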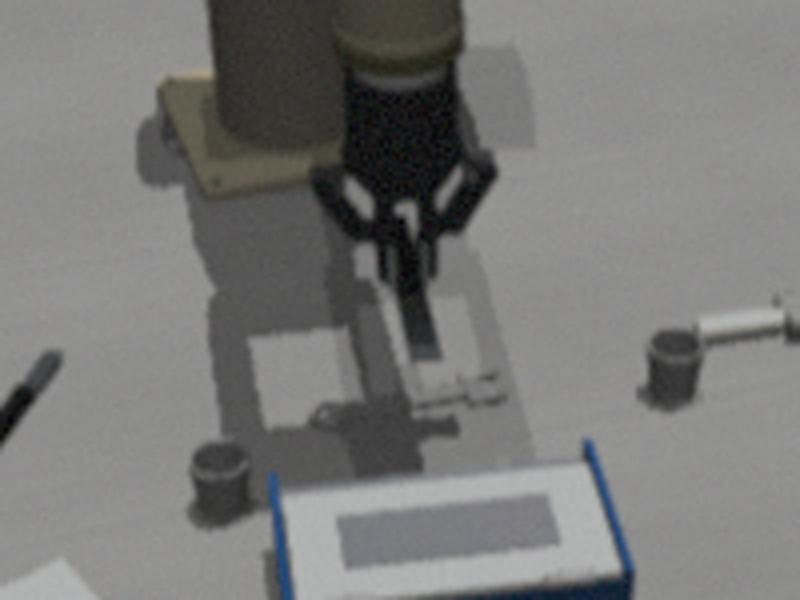

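The crop shows the tool held straight with its blade towards the station and the tip at (428,355). The station's front edge is at (300..590,480). The blade is level, its centre about 4.7 mm above the TCP and its tip 96 mm ahead.

```bash
python3 -m pendant '[[0.1,0,0,20,0],[0.1,0,0,30,0],[0.1,0,0,20,0],[0.1,0,-10,0,0],[0.1,0,0,0,0],[0.1,0,0,0,0]]'
python3 m2.py | grep -E "tip|top|scene|^[6789]0"
python3 - <<'E'
from h import *
# scene view: ledge & cover heights near front, station frame
for n in('top','scene'):
    z=np.load(n+'1.npz');W=cloud(n,z['d']);a=np.radians(-10.1)
    D=W-np.array([651.5,-66,0]);S=np.stack([D[...,0]*np.cos(a)+D[...,1]*np.sin(a),-D[...,0]*np.sin(a)+D[...,1]*np.cos(a),D[...,2]],-1)
    m=(z['d']>0)&(abs(S[...,1])<90)&(abs(S[...,1])>25)
    for x in range(-100,60,5):
        q=S[m&(S[...,0]>=x)&(S[...,0]<x+5)]
        if len(q) and (x<-40 or x>30):print(n,x,np.percentile(q[:,2],[10,50,90]).round(1),len(q))
    m=(z['d']>0)&(S[...,2]>62)&(abs(S[...,0]+15)<40)&(abs(S[...,1])<150); print('cheeks y',np.percentile(S[m][:,1],[.2,99.8]))
E
```

```text
time: 7.05
tool_pos: [457.4, -31.0, 52.0]
tcp_rot: [-179.9, -0.0, -100.1]
ft_force: [0.2, -0.3, -0.9]
finger_gap: 15.2
top 149
90 9 y [-6.9  0.7 10.4] z [6.1 7.4 9.2]
tip [128.1 128.3 128.6 129.  129.  129.1 129.1 129.8]
scene 291
60 19 y [-9.6 -0.7 10.4] z [5.3 7.7 9.4]
70 20 y [-7.1  3.5 11.7] z [4.9 6.7 9.4]
80 18 y [-9.1 -0.8  7.2] z [4.4 8.  8.8]
90 17 y [-8.4  3.  10.2] z [4.4 7.1 9.4]
tip [119.5 121.4 121.7 121.8 121.9 122.  122.7 123. ]
top -100 [-1.2  1.3  3.2] 14
top -95 [-1.9  1.   3.3] 57
top -90 [-1.4  1.3 30.8] 92
top -85 [ 1.1 33.  51.7] 179
top -80 [49.2 52.1 54.5] 83
top -75 [49.5 51.6 53.6] 83
top -70 [49.3 51.7 53.8] 81
top -65 [50.2 52.5 54.7] 83
top -60 [50.  54.6 67.7] 126
top -55 [64.7 66.6 69. ] 85
top -50 [64.2 66.4 68.8] 87
top -45 [63.8 66.7 69.1] 85
top 35 [64.4 67.1 69.6] 90
top 40 [64.8 67.4 69.8] 89
top 45 [64.7 67.7 71.3] 66
top 50 [65.4 68.3 69.7] 17
cheeks y [-110.36350507  110.58708299]
scene -100 [-751.7 -749.8 -745.1] 21
scene -95 [-754.7 -749.9 -741.6] 21
scene -90 [-754.1 -747.5 -741.4] 31
scene -85 [-752.6   49.5   52.7] 76
scene -80 [-751.7   49.7   53.7] 82
scene -75 [-751.7 -748.1 -580.8] 49
scene -70 [-753.3 -747.6 -745.3] 31
scene -65 [-752.8 -747.6 -742.2] 55
scene -60 [-752.5 -742.8   67.5] 74
scene -55 [-751.4   64.5   68.1] 118
scene -50 [-752.2   65.3   69. ] 101
scene -45 [-753.4   65.2   68.5] 105
scene 35 [-749.7   65.3   68.7] 121
scene 40 [-748.6   30.5   68. ] 146
scene 45 [ 4.4 34.1 62.3] 864
scene 50 [-742.8    4.4   68.8] 213
scene 55 [-7.481e+02  4.000e-01  3.400e+00] 86
cheeks y [-110.91894455  110.01078729]
```

```bash
python3 -m pendant '[[0.1,0,0,1.5,0],[0.1,0,-10,0,0],[0.1,0,-15,0,0],[0.1,0,-15,0,0],[0.1,0,-10,0,0],[0.1,0,0,0,0]]' 
python3 -m pendant '[[0.1,0,-10,0,0],[0.1,0,-10,0,0],[0.1,0,-10,0,0],[0.1,0,0,0,0],[0.1,0,0,0,0]]' 120
```

```text
time: 7.75
tool_pos: [506.4, -39.4, 49.1]
tcp_rot: [-179.9, -0.0, -100.1]
ft_force: [0.2, 0.7, -0.6]
finger_gap: 15.2
time: 8.25
tool_pos: [534.6, -44.4, 48.7]
tcp_rot: [180.0, 0.0, -100.1]
ft_force: [-0.6, -0.8, -0.6]
finger_gap: 15.0
```

```bash
python3 -m pendant '[[0.1,0,0,-6,0],[0.1,0,0,-8,0],[0.1,0,-1,-8,0],[0.1,0,-2,-8,0],[0.1,0,-2,-8,0],[0.1,0,-2,-6,0],[0.1,0,-2,-5,0],[0.1,0,0,0,0]]'
python3 - <<'E'
from h import *
im,d=optics.snapshot('scene')
cv2.imwrite('pics/f.png',cv2.resize(im[130:300,190:400],None,fx=3.5,fy=3.5,interpolation=cv2.INTER_CUBIC))
print(optics.search_frame('scene','cover')[:1])
E
```

```text
time: 9.05
tool_pos: [544.5, -46.1, 99.0]
tcp_rot: [-179.9, 0.0, -100.1]
ft_force: [1.0, 0.7, -1.8]
finger_gap: 14.8
[{'at': [659.7, -70.4, 96.7], 'score': 0.92}]
```

View pics/f.png

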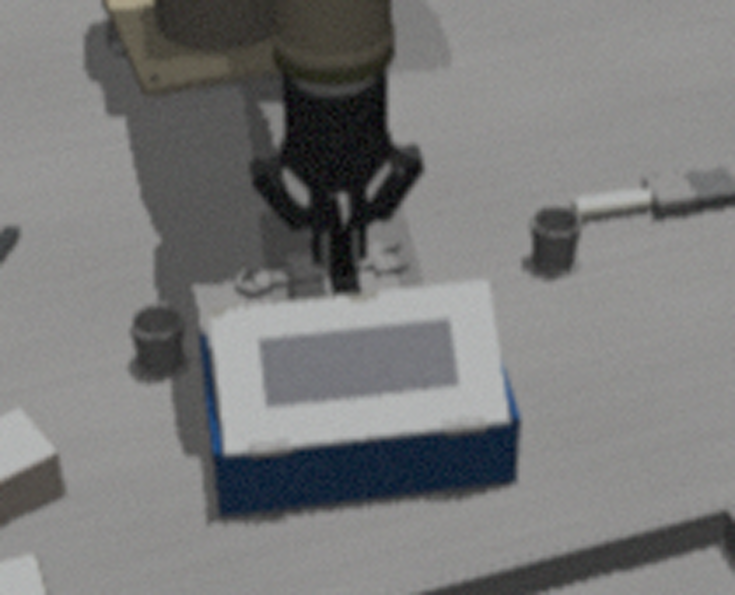

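The cover's front edge (210..490,300 in the crop) is well up, at about 0.6 rad on the blade. Now I'll swing it back.

```bash
python3 -m pendant '[[0.1,0,-5,-5,0],[0.1,0,-5,-4,0],[0.1,0,-8,-6,0],[0.1,0,-8,-6,0],[0.1,0,-8,-5,0],[0.1,0,-7,-3,0],[0.1,0,-7,-2,0],[0.1,0,-7,-1,0]]' 
python3 -m pendant '[[0.1,0,-6,0,0],[0.1,0,-6,0,0],[0.1,0,-6,0,0],[0.1,0,-6,1,0],[0.1,0,-5,1,0],[0.1,0,0,0,0],[0.1,0,0,0,0],[0.1,0,0,0,0]]'
cat > m3.py <<'E'
from h import *
import sys
im,d=optics.snapshot('top');W=cloud('top',d);np.savez('top2.npz',im=im,d=d)
a=np.radians(-10.1);D=W-np.array([651.5,-66,0]);S=np.stack([D[...,0]*np.cos(a)+D[...,1]*np.sin(a),-D[...,0]*np.sin(a)+D[...,1]*np.cos(a),D[...,2]],-1)
np.save('S.npy',S)
m=(d>0)&(S[...,2]>72)&(abs(abs(S[...,1])-80)<20)&(S[...,0]>30)&(S[...,0]<130)
P=S[m]; print('cover pts',len(P))
for z in range(70,180,10):
    q=P[(P[:,2]>=z)&(P[:,2]<z+10)]
    if len(q):print(z,len(q),np.median(q[:,0]).round(1))
cv2.imwrite(f'pics/{sys.argv[1]}.png',cv2.resize(im[70:230,190:360],None,fx=4,fy=3.7,interpolation=cv2.INTER_CUBIC))
E
python3 m3.py g
```

```text
time: 9.95
tool_pos: [598.2, -55.8, 130.0]
tcp_rot: [-180.0, -0.0, -100.1]
ft_force: [-1.6, 0.2, -0.9]
finger_gap: 14.8
time: 10.75
tool_pos: [626.1, -60.7, 128.0]
tcp_rot: [-180.0, -0.0, -100.1]
ft_force: [-0.5, -0.3, -0.3]
finger_gap: 15.2
cover pts 0
```

View pics/g.png

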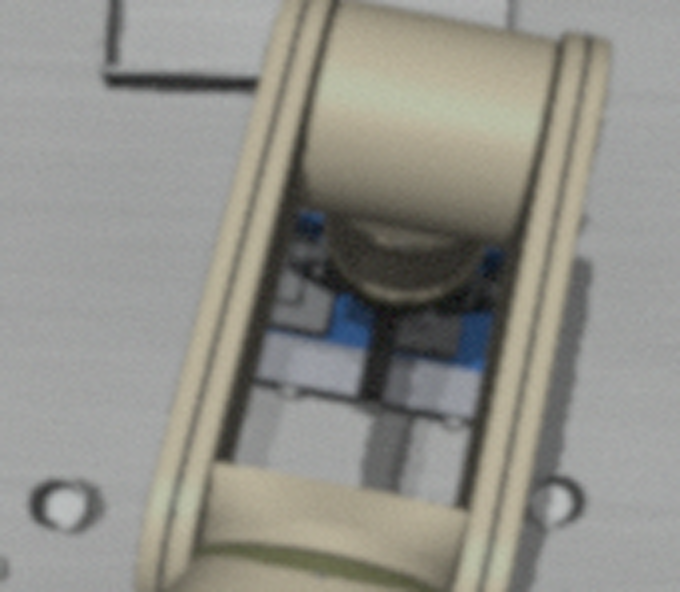

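The arm hides most of the cover, but the bay is uncovered: the loose cassette is at (430,330) and the twin at (300,305) in the crop. The tip reached station x≈70 at z≈133, which puts the cover near 1.87 rad. Backing off and returning the tool to its clear spot.

```bash
python3 -m pendant '[[0.1,0,30,0,0],[0.1,0,40,0,0],[0.1,0,40,-5,0],[0.1,0,40,-10,0],[0.1,0,20,-10,0],[0.1,0,0,0,0]]'
python3 -c "
from h import *
rows(.1,[450,-330,130],1.7,13)"
python3 m3.py h
```

```text
time: 11.4
tool_pos: [457.6, -30.5, 154.3]
tcp_rot: [-179.9, 0.0, -100.1]
ft_force: [1.0, -0.1, -1.2]
finger_gap: 14.9
[[0.1,22.8,-3.5,1.9,-7.83],[0.1,23.0,-0.3,1.9,-7.83],[0.1,22.9,2.8,1.9,-7.83],[0.1,22.3,5.9,1.9,-7.83],[0.1,21.3,8.9,1.9,-7.83],[0.1,19.9,11.7,1.9,-7.83],[0.1,18.1,14.3,1.9,-7.83],[0.1,16.0,16.6,1.9,-7.83],[0.1,13.6,18.6,1.9,-7.83],[0.1,10.9,20.3,1.9,-7.83],[0.1,8.0,21.6,1.9,-7.83],[0.1,5.0,22.5,1.9,-7.83],[0.1,1.9,23.0,1.9,-7.83]]
cover pts 782
70 61 50.1
80 69 53.7
90 72 57.6
100 75 61.6
110 69 65.2
120 87 69.0
130 80 72.8
140 89 76.8
150 93 81.0
160 87 85.8
```

The cover stands at about 1.94 rad.

```bash
python3 -m pendant '[[0.1,23,-3.5,2,-7.8],[0.1,23,0,2,-7.8],[0.1,23,3,2,-7.8],[0.1,22,6,2,-7.8],[0.1,21,9,2,-7.8],[0.1,20,11.7,2,-7.8],[0.1,18,14.3,2,-7.8],[0.1,16,16.6,2,-7.8],[0.1,13.6,18.6,2,-7.8],[0.1,11,20,2,-7.8]]'
python3 -m pendant '[[0.1,8,21.6,2,-7.8],[0.1,5,22.5,2,-7.8],[0.1,2,23,2,-7.8],[0.1,0,0,30,0],[0.1,0,0,35,0],[0.1,0,0,30,0],[0.1,0,0,12,0],[0.1,0,0,0,0],[0.1,0,0,0,0]]'
```

```text
time: 12.45
tool_pos: [452.1, -262.4, 132.2]
tcp_rot: [180.0, -0.0, -21.8]
ft_force: [-0.0, -0.3, -0.2]
finger_gap: 14.9
time: 13.35
tool_pos: [450.5, -330.7, 20.8]
tcp_rot: [180.0, -0.0, 1.3]
ft_force: [0.4, -0.2, -0.0]
finger_gap: 14.8
```

Run:
```python
from h import *
z=np.load('top2.npz');im=z['im'];S=np.load('S.npy')
# cassette: tops in bay
m=(z['d']>0)&(abs(S[...,0])<42)&(abs(S[...,1])<104)
body=m&(S[...,2]>34)&(S[...,2]<50)
rib=m&(S[...,2]>52)&(S[...,2]<66)
for nm,k in(('body',body),('rib',rib)):
    n,l,st,_=cv2.connectedComponentsWithStats(k.astype(np.uint8),connectivity=4)
    for i in range(1,n):
        if st[i,4]>20: P=S[l==i];print(nm,st[i],rect(P),P[:,2].mean().round(1))
cv2.imwrite('pics/i.png',cv2.resize(im[90:200,225:355],None,fx=6,fy=5,interpolation=cv2.INTER_CUBIC))
```

```text
body [250 131  26  29 436] (array([-2.8, 74.5]), 70.4, 58.9, 0.1) 42.6
body [283 138  24  28 440] (array([ -1.7, -18.1]), 70.6, 59.8, 3.1) 42.7
rib [258 136   9  16  88] (array([-2.7, 74.9]), 40.6, 16.1, 0.3) 58.7
rib [292 143   7  15  84] (array([ -1.4, -18.1]), 40.8, 15.6, 4.0) 58.5
```

View pics/i.png

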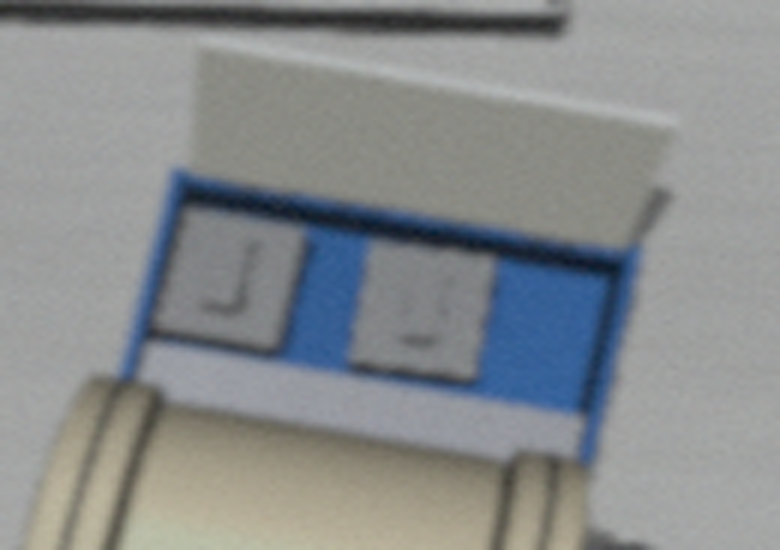

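The crop shows the cover open past upright, the twin at (230,280) and the loose cassette at (425,310), with a gap of about 33 mm and a 3–4° skew. First I'll finish laying the tool down.

```bash
python3 -m pendant '[[0.1,0,0,8,0],[0.1,0,0,4,0],[0.1,0,0,1.5,0],[0.1,0,0,0,0],[0.1,0,0,0,0]]'
```

```text
time: 13.85
tool_pos: [449.9, -330.3, 6.7]
tcp_rot: [180.0, -0.0, 1.3]
ft_force: [0.3, 0.7, 0.7]
finger_gap: 15.0
```

```bash
python3 -m pendant '[[0.5,0,0,0,0],[0.5,0,0,0,0],[0.5,0,0,0,0],[0.5,0,0,-20,0],[0.5,0,0,-45,0],[0.5,0,0,-45,0],[0.5,0,0,-45,0]]'
python3 -c "
from h import *
rows(.5,[646.8,-83.5,150],83.4,10)"
```

```text
time: 14.55
tool_pos: [449.3, -329.8, 162.7]
tcp_rot: [-180.0, 0.0, 1.3]
ft_force: [0.1, -1.1, -0.3]
finger_gap: 43.0
[[0.5,20.3,-24.2,1.3,-8.21],[0.5,23.5,-21.0,1.3,-8.21],[0.5,26.3,-17.5,1.3,-8.21],[0.5,28.5,-13.5,1.3,-8.21],[0.5,30.2,-9.3,1.3,-8.21],[0.5,31.2,-4.9,1.3,-8.21],[0.5,31.6,-0.4,1.3,-8.21],[0.5,31.3,4.1,1.3,-8.21],[0.5,30.4,8.5,1.3,-8.21],[0.5,28.9,12.8,1.3,-8.21]]
```

```bash
python3 -m pendant '[[0.5,20,-24,0,-8.2],[0.5,23.5,-21,0,-8.2],[0.5,26,-17.5,0,-8.2],[0.5,28.5,-13.5,0,-8.2],[0.5,30,-9,0,-8.2],[0.5,31,-5,0,-8.2],[0.5,31.6,0,0,-8.2],[0.5,31,4,0,-8.2],[0.5,30,8.5,0,-8.2],[0.5,29,13,0,-8.2]]'
python3 -m pendant '[[0.5,0,0,20,0],[0.5,0,0,30,0],[0.5,0,0,20,0],[0.5,0,0,0,0]]'
python3 -c "
from h import *
im,d=optics.snapshot('scene')
cv2.imwrite('pics/j.png',cv2.resize(im[130:280,110:370],None,fx=3,fy=3,interpolation=cv2.INTER_CUBIC))
rows(.5,[646.8,-83.5,47],83.4,4)"
```

```text
time: 15.55
tool_pos: [647.3, -84.3, 161.2]
tcp_rot: [-180.0, 0.0, 83.6]
ft_force: [1.6, -0.1, 0.6]
finger_gap: 43.0
time: 15.95
tool_pos: [643.8, -84.6, 86.9]
tcp_rot: [-179.6, -0.0, 83.3]
ft_force: [-0.9, -0.3, -0.8]
finger_gap: 42.2
[[0.5,0.4,0.4,10.6,-0.03],[0.5,0.4,0.4,10.6,-0.03],[0.5,0.4,0.4,10.6,-0.03],[0.5,0.4,0.4,10.6,-0.03]]
```

View pics/j.png

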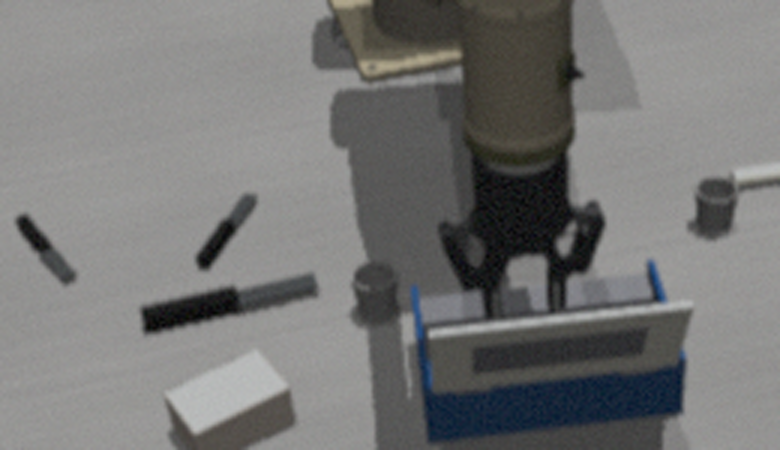

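The crop shows the tool lying flat (handle at (190,308), tip at (315,283)), the cups upright, and the fingers coming down at (525,290) into the bay.

```bash
python3 -m pendant '[[0.5,1,0,20,0],[0.5,0,0,14,0],[0.5,0,0,4,0],[0.5,0,0,0,0],[0.2,0,0,0,0],[0.1,0,0,0,0],[0.1,0,0,0,0],[0.1,0,0,0,0]]' 40
python3 -c "
from h import *
a=np.radians(-10.1);p=r.sense()['tool_pos'];D=p-np.array([651.5,-66,0]);print(D[0]*np.cos(a)+D[1]*np.sin(a),-D[0]*np.sin(a)+D[1]*np.cos(a))"
```

```text
time: 16.8
tool_pos: [647.6, -84.8, 54.5]
tcp_rot: [179.9, 0.0, 83.3]
ft_force: [0.7, -2.2, 4.2]
finger_gap: 14.2
-0.5448752376677373 -19.17048592043777
```

```bash
python3 -m pendant '[[0.1,0,0,-2,1.7],[0.1,0,0,0,1.7],[0.1,6,0,0,0],[0.1,8,0,0,0],[0.1,8,0,0,0],[0.1,5,0,0,0],[0.1,3,0,0,0],[0.1,0,0,0,0]]'
```

```text
time: 17.6
tool_pos: [652.1, -54.2, 55.2]
tcp_rot: [-180.0, -0.0, 79.9]
ft_force: [-0.6, 0.5, -0.8]
finger_gap: 14.3
```

```bash
python3 -m pendant '[[0.1,3,0,0,0],[0.1,2,0,0,0],[0.1,2,0,0,0],[0.1,0,0,0,0],[0.1,0,0,0,0]]'
python3 -c "
from h import *
a=np.radians(-10.1);p=r.sense()['tool_pos'];D=p-np.array([651.5,-66,0]);print(D[0]*np.cos(a)+D[1]*np.sin(a),-D[0]*np.sin(a)+D[1]*np.cos(a))"
```

```text
time: 18.1
tool_pos: [652.8, -51.8, 55.7]
tcp_rot: [-180.0, 0.3, 79.8]
ft_force: [-5.1, -13.3, 2.8]
finger_gap: 13.9
-1.2327408808640845 14.248576964078271
```

Contact: 13 N along y at station y≈14.2, where 14.7 was expected. I'll relax a little, release and check.

```bash
python3 -m pendant '[[0.1,-2.5,0,0,0],[0.1,0,0,0,0],[0.4,0,0,0,0],[0.4,0,0,0,0],[0.4,0,0,0,0],[0.4,0,0,-15,0],[0.4,0,0,-40,0],[0.4,0,0,-50,0],[0.4,0,40,-30,0],[0.4,0,0,0,0]]'
python3 -m pendant '[[0.4,0,-50,-10,0],[0.4,0,-50,0,0],[0.4,0,-50,0,0],[0.4,0,-50,0,0],[0.4,0,-50,0,0],[0.4,0,0,0,0]]'
python3 m3.py k
python3 - <<'E'
from h import *
z=np.load('top2.npz');S=np.load('S.npy')
m=(z['d']>0)&(abs(S[...,0])<42)&(abs(S[...,1])<110)
for nm,k in(('body',m&(S[...,2]>34)&(S[...,2]<50)),('rib',m&(S[...,2]>52)&(S[...,2]<66))):
    n,l,st,_=cv2.connectedComponentsWithStats(k.astype(np.uint8),connectivity=4)
    for i in range(1,n):
        if st[i,4]>20: P=S[l==i];print(nm,st[i],rect(P),P[:,2].mean().round(1))
im,d=optics.snapshot('scene'); W=cloud('scene',d)
for q in('pry_tool','basket_a','jar','carton','brush','wrench'):
    print(q,[(round(o['score'],2),np.round(o['at']).tolist()) for o in optics.search_frame('scene',q) if o['score']>.4])
E
```

```text
time: 19.1
tool_pos: [698.6, -58.4, 199.2]
tcp_rot: [179.2, -0.0, 79.9]
ft_force: [0.1, 0.9, 0.4]
finger_gap: 34.1
time: 19.7
tool_pos: [440.4, -12.1, 198.3]
tcp_rot: [-179.8, -0.0, 79.9]
ft_force: [0.9, -0.1, 0.1]
finger_gap: 34.8
cover pts 784
70 58 49.9
80 73 53.7
90 73 57.7
100 77 61.5
110 74 65.2
120 84 68.9
130 79 73.1
140 87 76.8
150 90 81.0
160 89 85.1
body [249 131  48  33 891] (array([-4.4, 45. ]), 120.9, 74.3, 90.2) 42.7
rib [258 136   9  16  87] (array([-2.5, 74.9]), 40.4, 15.7, 179.5) 58.9
rib [280 141   8  15  84] (array([-2.3, 14.4]), 40.5, 15.8, 0.3) 58.7
pry_tool [(0.81, [455.0, -331.0, 11.0]), (0.56, [351.0, -308.0, 6.0])]
basket_a [(0.68, [493.0, 163.0, 34.0]), (0.54, [507.0, -186.0, 33.0])]
jar [(0.62, [679.0, 302.0, 59.0])]
carton [(0.74, [622.0, -339.0, 45.0])]
brush [(0.74, [448.0, 292.0, 18.0])]
wrench [(0.71, [436.0, -24.0, 9.0])]
```

View pics/k.png

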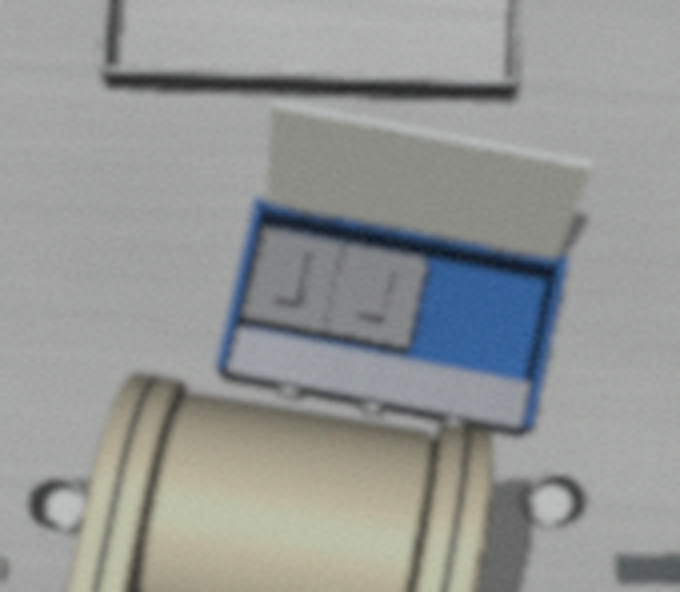

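The crop shows the cassettes joined with no gap (seam at (335,290)) and the cover open at about 1.94 rad. Rib spacing is 60.5 mm, which means a gap of about 0.5 mm, and they are square within 1°. Bystanders haven't moved, so I'm handing in.

```bash
python3 -c "
from h import *
hand_in(); print(r.sense()['time'])"
```

```text
the job is handed in; nothing more can be done
the job is handed in; nothing more can be done
```

The job is handed in after about 20 s of the 64 s allowed; `hand_in()` reports no verdict. I levered the cover up with the blade of the largest pry tool and swung it back past upright. Then I laid the tool on the bench and slid the cassette against its twin.

Last checks:
- **Cover:** it stands at about 1.94 rad by depth fit. It was raised and swung with the blade only, but I did not measure the blade-on-cover force in step 1 directly.
- **Cassette:** the rib spacing is 60.5 mm, so the gap is about 0.5 mm, and it is square within about 1°. I pressed it home with about 13 N, and the last picture shows no gap.
- **Pry tool:** it lies flat, seen at z≈11 mm after I let go. The camera gives the middle of what it sees, so I did not measure the blade tip's height separately.
- **Bystanders:** the brush, wrench, both cups, jar and carton are within about 3 mm of where they started.

One move went wrong: while retreating I shifted 40 mm towards the open cover instead of away from it. The gripper was rising to z≈200 mm at the time, above the cover's top edge, and the cover angle did not change.

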